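# Line up lens cells by diameter for the sensor arch

### The job

Stand the four black lens cells upright on the four grey pads of the white tray, one centred on each pad, in order of diameter: the smallest on the pad next to the black sensor arch, and larger ones step by step away from it, the largest farthest away. Let go of them all and leave them at rest.

Things in the scene. Friction and masses are not known exactly. Their poses are not given: they have to be found in the camera images.
- cell_26_mid (a point): the smallest of four lens cells: upright black cylinder with straight sides, 26 mm in diameter and 30 mm tall, with a thin metal ring and greenish glass in its top face; loose, stands on the bench at the start. The point is on its axis at half height (15 mm above its underside); z is up its axis. Grasp by the sides.
- cell_38_mid (a point): the second smallest of four lens cells: upright black cylinder with straight sides, 38 mm in diameter and 30 mm tall, with a thin metal ring and greenish glass in its top face; loose, stands on the bench at the start. The point is on its axis at half height (15 mm above its underside); z is up its axis. Grasp by the sides.
- cell_50_mid (a point): the second largest of four lens cells: upright black cylinder with straight sides, 50 mm in diameter and 30 mm tall, with a thin metal ring and greenish glass in its top face; loose, stands on the bench at the start. The point is on its axis at half height (15 mm above its underside); z is up its axis. Grasp by the sides.
- cell_62_mid (a point): the largest of four lens cells: upright black cylinder with straight sides, 62 mm in diameter and 30 mm tall, with a thin metal ring and greenish glass in its top face; loose, stands on the bench at the start. The point is on its axis at half height (15 mm above its underside); z is up its axis. Grasp by the sides.
- pad_a: one of four identical grey round pads, 66 mm in diameter and 2 mm thick, that stand in one straight row 78 mm apart on a white tray (8 mm thick, 104 x 450 mm); fixed. Origin at the centre of its underside, its top face is 2 mm higher (10 mm above the bench). Its letter says nothing about its place in the row; the row runs along its y axis.
- pad_b: one of four identical grey round pads, 66 mm in diameter and 2 mm thick, that stand in one straight row 78 mm apart on a white tray (8 mm thick, 104 x 450 mm); fixed. Origin at the centre of its underside, its top face is 2 mm higher (10 mm above the bench). Its letter says nothing about its place in the row; the row runs along its y axis.
- pad_c: one of four identical grey round pads, 66 mm in diameter and 2 mm thick, that stand in one straight row 78 mm apart on a white tray (8 mm thick, 104 x 450 mm); fixed. Origin at the centre of its underside, its top face is 2 mm higher (10 mm above the bench). Its letter says nothing about its place in the row; the row runs along its y axis.
- pad_d: one of four identical grey round pads, 66 mm in diameter and 2 mm thick, that stand in one straight row 78 mm apart on a white tray (8 mm thick, 104 x 450 mm); fixed. Origin at the centre of its underside, its top face is 2 mm higher (10 mm above the bench). Its letter says nothing about its place in the row; the row runs along its y axis.
- arch: black sensor arch, fixed across one end of the white tray: 96 mm across the tray, 22 mm thick, its top 55 mm above the tray. Origin at the centre of its foot, on the row's line, 85 mm from the centre of the nearest pad. It may be at either end; at the other end is only a flat metal bar, 6 mm high.

How it is judged:
By the outcome, as a careful person would: the job done as asked, in the order asked, and still so for the second after the job is handed in, with the robot touching nothing.
It also fails if it takes over 88 s, if anything falls off the work surface, if the arm or the gripper's body presses on something with over 40 N, if the wrist force passes 120 N, or if a joint passes its speed limit or range.

### The arm

A 7-joint arm with a two-finger parallel gripper is mounted at the origin on the work surface. World frame = base frame: x ahead of the robot, y to its left, z up, the work surface at z = 0. Lengths are in m, angles in rad, forces in N, time in s.
With the tool pointing down it reaches from about 0.425 to 0.875 m from the base axis. Payload 4.7 kg.
Tool frame: the origin (TCP) lies midway between the tips of the shut fingers; the grasp point (between the pads) lies 19 mm behind it; z points along the fingers, x is the direction in which the jaws open and shut, and the axes are right-handed (so a half turn about z gives the same grasp; the last joint's range is limited). The gripper opens to 87 mm and grips with 3 to 60 N. Pads are 19 mm wide; open, the fingers measure 117 mm over their backs; the gripper's body (75 mm by 190 mm) begins 51 mm behind the grasp point.
Start: joints at [-1.102, 0.321, -0.07, 1.45, 0.023, 1.371, -0.057], TCP at [0.286, 0.584, 0.223] pointing down, gripper open.
Joint ranges: [-2.86, 2.86], [-0.3, 2.09], [-1.38, 1.24], [0.06, 2.45], [-1.56, 4.7], [0.09, 2.05], [-2.69, 2.69]. Speed limits (rad/s): [2.57, 2.57, 3.14, 3.14, 3.14, 3.14, 3.14].

### API

Orientations are given as a rotation vector (axis times angle).
In Python, from bench import get_state, eyes, ticket gives the robot as it stands.
- The arm moves only by the tool carry_out, never from a script. Its argument "motion" is a list of rows, each a list of 2 entries, a list of its own where there are three numbers: the shift along the world's x, y, z in m, then the turn about the world's z in rad. A call has 1 to 20 rows; each row is the pose to reach, as a shift and turn from the pose commanded when the call began; what a row does not reach only later rows make up. A row lasts 1/10 s, in which the tool goes at most 50 mm and 8.59 degrees, less where a joint would pass 70% of its speed; a pose out of reach is approached as far as the arm can. A call with a gripper value outside its range is refused whole. "grip" is the gripper command: -1 is fully open, 1 is shut, values between are in proportion, set as the call begins (left out, the last holds). The fingers move at their own pace and stop on an object; "squeeze" is the grip in N (left out, the last holds). Time passes only in rows, so rows that repeat a pose let the fingers close. It gives the time, the measured TCP pose, the force and the opening at its end, in the units of the state.
- get_state(): the state, without advancing time (a new reading comes with each control period).
- eyes.get_image(name): name is "scene" or "top"; returns a dict with "pixels" (420x560x3 uint8, blue, green, red), "mtx" (3x3 intrinsics, pixels), "extrinsics" (4x4, takes a point from camera to world coordinates). Camera axes: x right, y down, z forward; pixel columns grow to the right and rows downward; lengths in m; the calibration is good to about 2 mm. A picture is of the moment at which its call begins. There is no depth.
- ticket.close_job(): hands the job in, once; it reports no verdict.
The state is a dict: "time": time; "joint_positions": joint angles; "qd": joint speeds; "joint_torque": joint torques, N m; "position": TCP position; "tool_rot": TCP orientation; "ft_force": force on the tool from outside, world axes, zero at the start; "torque": the same for the moment, N m; "grip_width": opening from 0.0 (shut) to 1.0 (fully open).
Only numpy, scipy, OpenCV 4.12 (cv2) and the standard library are available. Lean on these libraries where they do the work, as an engineer would, in place of code of your own. Each camera call takes 0.05 s, during which the arm holds its last target. There are 200 camera calls.

## Working session

There is one attempt and no reset: what is moved stays moved. The work goes in short steps, Python scripts to look and compute and a tool call to move; the robot and the scene stay as the last step left them, time stands still between calls to the robot, and variables do not carry over. Pictures are saved under pics/ and viewed, about 12 in all and at most 16, crops included, and the job is handed in when it is done.

Besides the shell and the picture viewer there is one more tool, called after ">>>" as name(argument=value, ...), one argument or row to a line, values as JSON. carry_out: Moves the arm, as the interface text tells. Its arguments: {"type":"object","properties":{"motion":{"type":"array","items":{"type":"array"}},"grip":{"type":"number"},"squeeze":{"type":"number"}},"required":["motion"]}

```bash
mkdir -p pics; python3 - <<'E'
from bench import get_state, eyes
import cv2,numpy as np
s=get_state();print({k:np.round(v,3) for k,v in s.items()})
for n in("scene","top"):
    d=eyes.get_image(n);cv2.imwrite(f"pics/{n}0.png",d["pixels"]);print(n,d["mtx"],np.round(d["extrinsics"],3))
E
```

```text
{'time': np.float64(0.0), 'joint_positions': array([-1.102,  0.322, -0.07 ,  1.452,  0.023,  1.371, -0.057]), 'qd': array([-0.   , -0.002, -0.001,  0.002,  0.002,  0.001,  0.002]), 'joint_torque': array([-0.0000e+00, -4.9128e+01, -4.0400e-01, -3.1253e+01, -6.4000e-02,
        4.4000e-02,  0.0000e+00]), 'position': array([0.285, 0.583, 0.221]), 'tool_rot': array([ 2.664,  1.663, -0.003]), 'ft_force': array([0.292, 0.052, 0.225]), 'torque': array([ 0.008,  0.008, -0.066]), 'grip_width': np.float64(0.998)}
scene [[535.60843347   0.         277.0642808 ]
 [  0.         535.60843347 211.6680993 ]
 [  0.           0.           1.        ]] [[ 0.668  0.448 -0.595  1.124]
 [ 0.744 -0.424  0.516 -0.519]
 [-0.021 -0.787 -0.616  0.661]
 [ 0.     0.     0.     1.   ]]
top [[391.69018881   0.         279.37518262]
 [  0.         391.69018881 209.02970983]
 [  0.           0.           1.        ]] [[ 0.    -0.991  0.133  0.438]
 [-1.    -0.002 -0.015 -0.007]
 [ 0.015 -0.133 -0.991  0.825]
 [ 0.     0.     0.     1.   ]]
```

View pics/top0.png

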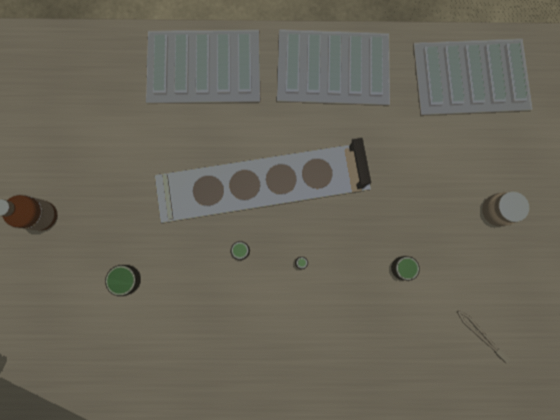

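View pics/scene0.png

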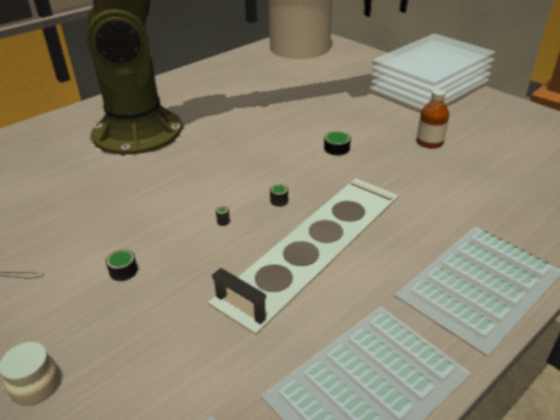

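The top view shows the 62 mm cell at (121,280), 38 mm at (240,251), 26 mm at (302,263) and 50 mm at (407,268). The pads are at (208,191), (245,185), (281,179) and (317,174), and the arch is at the right end, (361,163), next to pad (317,174). The scene view agrees.

```bash
cat > h.py <<'E'
from bench import get_state, eyes
import cv2,numpy as np
def ray(d,u,v,z):
    M=d["extrinsics"];r=M[:3,:3]@np.linalg.inv(d["mtx"])@[u,v,1];o=M[:3,3]
    return (o+r*(z-o[2])/r[2])[:2]
def proj(d,p):
    M=d["extrinsics"];c=d["mtx"]@(M[:3,:3].T@(np.array(p)-M[:3,3]));return c[:2]/c[2]
def blobs(mask,amin,amax):
    out=[]
    for c in cv2.findContours(mask.astype(np.uint8),cv2.RETR_LIST,cv2.CHAIN_APPROX_NONE)[0]:
        a=cv2.contourArea(c)
        if amin<a<amax and len(c)>5: out.append((c[:,0,:].astype(float),a))
    return out
def circ(d,c,z):
    # outline onto the plane, then an ellipse: centre and mean diameter
    p=np.array([ray(d,u,v,z) for u,v in c],np.float32)
    e=cv2.fitEllipse(p*1000);return np.array(e[0])/1000,e[1]
def green(img):
    b,g,r=[img[...,i].astype(int) for i in range(3)]
    return (g-r>12)&(g-b>12)
E
python3 - <<'E'
from h import *
for n in("top","scene"):
    d=eyes.get_image(n);im=d["pixels"]
    print(n)
    for c,a in blobs(green(im),25,1500):
        m=c.mean(0);xy,ax=circ(d,c,.03)
        if 0.3<xy[0]<0.9: print("cell",m.round(),a,xy.round(4),np.round(ax,1))
    h=cv2.cvtColor(im,cv2.COLOR_BGR2GRAY)
    print([im[int(v),int(u)] for u,v in ([(208,191),(245,185),(190,190),(300,263)] if n=="top" else [(274,278),(302,253),(280,255),(222,209)])])
    for t in (85,100,115,130):
      for c,a in blobs(h<t,300,1800):
        m=c.mean(0);xy,ax=circ(d,c,.010)
        if ax[1]/ax[0]<1.15 and 55<ax[0]<75: print("pad",t,m.round(),xy.round(4),np.round(ax,1))
E
```

```text
top
cell [120. 280.] 507.5 [0.4019 0.2978] [49.9 50.2]
cell [407. 268.] 281.0 [ 0.4259 -0.2778] [37.5 38.8]
cell [302. 262.] 41.0 [ 0.4368 -0.0639] [14.6 14.8]
cell [239. 250.] 135.0 [0.4618 0.0613] [26.2 26.9]
[array([70, 79, 87], dtype=uint8), array([71, 80, 88], dtype=uint8), array([127, 126, 122], dtype=uint8), array([ 74, 111,  84], dtype=uint8)]
pad 85 [122. 280.] [0.4019 0.2999] [64.7 71.9]
pad 85 [494. 210.] [ 0.5444 -0.4755] [64.2 70. ]
pad 85 [208. 190.] [0.5877 0.1313] [59.6 60.5]
pad 85 [244. 184.] [0.6004 0.0549] [58.7 59.5]
pad 85 [281. 179.] [ 0.6132 -0.022 ] [58.3 59.2]
pad 85 [317. 175.] [ 0.6262 -0.0988] [57.4 59.2]
pad 100 [122. 280.] [0.4021 0.3004] [66.8 75. ]
pad 100 [208. 190.] [0.5875 0.1312] [62.8 63.7]
pad 100 [245. 184.] [0.6002 0.0547] [62.8 63.5]
pad 100 [281. 179.] [ 0.613  -0.0223] [62.4 63.5]
pad 100 [317. 173.] [ 0.6254 -0.099 ] [62.8 63. ]
pad 115 [514. 206.] [ 0.5556 -0.5174] [64.3 64.4]
pad 115 [208. 190.] [0.5876 0.1312] [65.6 66.7]
pad 115 [245. 184.] [0.6002 0.0544] [65.5 66.8]
pad 115 [281. 179.] [ 0.613  -0.0225] [65.4 67.1]
pad 115 [317. 173.
[... 2261 characters left out ...]
.6 28.5]
cell [337. 137.] 198.0 [0.4039 0.2962] [50.9 52.5]
[array([ 78,  90, 103], dtype=uint8), array([ 84,  96, 107], dtype=uint8), array([180, 202, 188], dtype=uint8), array([ 58, 115,  64], dtype=uint8)]
pad 100 [273. 278.] [ 0.6275 -0.1   ] [56.3 57.6]
pad 115 [ 35. 383.] [ 0.5518 -0.4839] [66.8 73.7]
pad 115 [273. 278.] [ 0.6276 -0.1001] [60.2 60.3]
pad 115 [301. 253.] [ 0.6151 -0.0238] [58.8 60.1]
pad 115 [326. 231.] [0.6026 0.0531] [58.8 58.9]
pad 115 [348. 211.] [0.5902 0.1294] [58.5 59.7]
pad 130 [273. 278.] [ 0.6276 -0.1005] [61.9 62.5]
pad 130 [301. 253.] [ 0.6154 -0.0238] [61.8 62. ]
pad 130 [326. 231.] [0.6027 0.0531] [60.8 61.6]
pad 130 [348. 211.] [0.59   0.1297] [61.  62.1]
```

Both views agree to about 2 mm, and the pad pitch comes out at 77.6 mm. With the jaws across the row (azimuth about 0.163 rad), the 62 mm cell is first: go above it.

>>> carry_out(
  motion=[
    [[0.01,-0.02,0],-0.08],
    [[0.025,-0.06,-0.01],-0.22],
    [[0.04,-0.1,-0.03],-0.36],
    [[0.057,-0.14,-0.05],-0.5],
    [[0.073,-0.18,-0.07],-0.64],
    [[0.09,-0.22,-0.09],-0.78],
    [[0.105,-0.257,-0.105],-0.89],
    [[0.114,-0.28,-0.113],-0.95],
    [[0.117,-0.287,-0.113],-0.953],
    [[0.117,-0.287,-0.113],-0.953],
    [[0.117,-0.287,-0.113],-0.953],
    [[0.117,-0.287,-0.113],-0.953],
    [[0.117,-0.287,-0.113],-0.953],
  ],
  grip=-1,
  squeeze=20,
)

```text
time: 1.5
position: [0.4022, 0.2987, 0.11]
tool_rot: [-3.13, -0.26, -0.001]
ft_force: [-0.3, 0.7, -1.1]
grip_width: 1.0
```

>>> carry_out(
  motion=[
    [[0.001,-0.0015,-0.02],0],
    [[0.001,-0.0015,-0.05],0],
    [[0.001,-0.0015,-0.075],0],
    [[0.001,-0.0015,-0.09],0],
    [[0.001,-0.0015,-0.1],0],
    [[0.001,-0.0015,-0.105],0],
    [[0.001,-0.0015,-0.105],0],
    [[0.001,-0.0015,-0.105],0],
    [[0.001,-0.0015,-0.105],0],
  ],
)

```text
time: 2.4
position: [0.4042, 0.296, 0.0055]
tool_rot: [-3.13, -0.256, -0.002]
ft_force: [-0.0, 0.3, -0.4]
grip_width: 0.998
```

>>> carry_out(
  motion=[
    [[0,0,0],0],
    [[0,0,0],0],
    [[0,0,0],0],
    [[0,0,0],0],
    [[0,0,0],0],
    [[0,0,0],0],
    [[0,0,0],0],
    [[0,0,0],0],
  ],
  grip=1,
  squeeze=20,
)

```text
time: 3.2
position: [0.4036, 0.2954, 0.0047]
tool_rot: [3.131, 0.256, 0.0]
ft_force: [0.6, -0.9, 1.4]
grip_width: 0.704
```

>>> carry_out(
  motion=[
    [[0,0,0.01],0],
    [[0,0,0.035],0],
    [[0,0,0.065],0],
    [[0.01,-0.009,0.09],0],
    [[0.03,-0.027,0.1],0],
    [[0.06,-0.054,0.1],0],
    [[0.09,-0.081,0.1],0],
    [[0.12,-0.108,0.1],0],
    [[0.15,-0.135,0.1],0],
    [[0.172,-0.155,0.1],0],
    [[0.183,-0.165,0.09],0],
    [[0.185,-0.1665,0.07],0],
    [[0.185,-0.1665,0.045],0],
    [[0.185,-0.1665,0.027],0],
    [[0.185,-0.1665,0.018],0],
    [[0.185,-0.1665,0.014],0],
    [[0.185,-0.1665,0.012],0],
    [[0.185,-0.1665,0.011],0],
    [[0.185,-0.1665,0.011],0],
    [[0.185,-0.1665,0.011],0],
  ],
)

```text
time: 5.2
position: [0.589, 0.1291, 0.0163]
tool_rot: [-3.131, -0.256, -0.002]
ft_force: [0.4, -0.9, -1.8]
grip_width: 0.706
```

```bash
python3 - <<'E'
from h import *
s=get_state();print(np.round(s["position"],4),s["ft_force"],s["grip_width"])
for n in("scene","top"):
    d=eyes.get_image(n);im=d["pixels"];p=proj(d,(.589,.130,.03));u,v=p.astype(int)
    u=min(max(u,100),459);v=min(max(v,75),344)
    cv2.imwrite(f"pics/{n}1.png",cv2.resize(im[v-75:v+75,u-100:u+100],None,fx=3,fy=3))
a=[cv2.imread(f"pics/{n}1.png") for n in("scene","top")]
cv2.imwrite("pics/p1.png",cv2.resize(np.hstack(a),(800,300)))
E
```

```text
[0.589  0.1291 0.0163] [ 0.44398834 -0.891148   -1.79980044] 0.7061643024821121
```

View pics/p1.png

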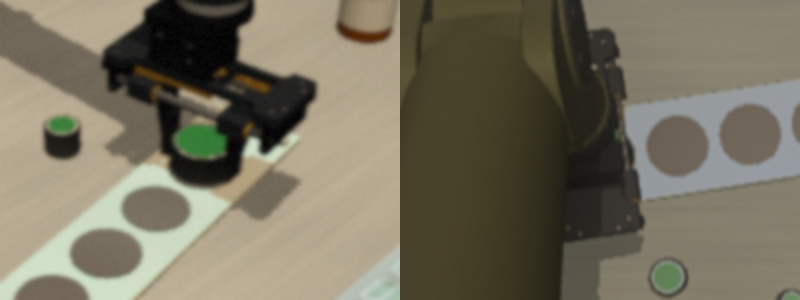

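The crop shows the 62 mm cell upright in the jaws, just above the farthest pad. I'll lower it 1 mm, release it, lift, and go over the 38 mm cell.

>>> carry_out(
  motion=[
    [[0,0,-0.001],0],
    [[0,0,-0.001],0],
    [[0,0,-0.001],0],
  ],
)

```text
time: 5.6
position: [0.5888, 0.129, 0.0148]
tool_rot: [-3.131, -0.256, -0.001]
ft_force: [0.5, -1.0, -0.7]
grip_width: 0.714
```

>>> carry_out(
  motion=[
    [[0,0,0],0],
    [[0,0,0],0],
    [[0,0,0],0],
    [[0,0,0],0],
    [[0,0,0],0],
    [[0,0,0.01],0],
    [[0,0,0.03],0],
    [[0,0,0.06],0],
    [[-0.01,-0.005,0.085],0],
    [[-0.03,-0.016,0.095],0],
    [[-0.06,-0.032,0.095],0],
    [[-0.09,-0.048,0.095],0],
    [[-0.115,-0.061,0.095],0],
    [[-0.127,-0.0676,0.095],0],
    [[-0.127,-0.0676,0.095],0],
    [[-0.127,-0.0676,0.095],0],
    [[-0.127,-0.0676,0.095],0],
  ],
  grip=-1,
)

```text
time: 7.3
position: [0.4629, 0.0621, 0.11]
tool_rot: [3.131, 0.257, 0.002]
ft_force: [-0.3, -0.2, 0.0]
grip_width: 0.997
```

```bash
cat >> h.py <<'E'
PADS=[(.6265,-.0996),(.6141,-.0231),(.6014,.0539),(.5888,.1304)]
def check(zs=.04):
    print(np.round(get_state()["position"],4))
    for n in("scene","top"):
        d=eyes.get_image(n)
        for c,a in blobs(green(d["pixels"]),22,1500):
            for z in (.03,.04):
                xy,ax=circ(d,c,z)
                ok=min(np.hypot(*(xy-p)) for p in PADS)<.015 if z==.04 else (.38<xy[0]<.48 and abs(xy[1])<.32)
                if ok and ax[1]/ax[0]<1.3 and ax[1]<56:
                    print(n,z,xy.round(4),np.round(ax,1))
E
python3 -c "from h import *;check()"
```

```text
[0.4629 0.0621 0.11  ]
scene 0.03 [ 0.4252 -0.2766] [38.9 40.5]
scene 0.03 [ 0.4367 -0.0634] [13.8 15.8]
scene 0.03 [0.4623 0.0614] [28.1 29. ]
top 0.03 [ 0.4368 -0.0639] [14.6 14.8]
top 0.03 [ 0.4258 -0.2778] [38. 39.]
```

>>> carry_out(
  motion=[
    [[0,0,-0.02],0],
    [[0,0,-0.05],0],
    [[0,0,-0.075],0],
    [[0,0,-0.09],0],
    [[0,0,-0.1],0],
    [[0,0,-0.105],0],
    [[0,0,-0.105],0],
    [[0,0,-0.105],0],
  ],
)

```text
time: 8.2
position: [0.4623, 0.0615, 0.0052]
tool_rot: [-3.131, -0.256, -0.002]
ft_force: [-0.1, 0.2, 0.6]
grip_width: 1.001
```

>>> carry_out(
  motion=[
    [[0,0,0],0],
    [[0,0,0],0],
    [[0,0,0],0],
    [[0,0,0],0],
    [[0,0,0],0],
    [[0,0,0],0],
    [[0,0,0],0],
    [[0,0,0],0],
    [[0,0,0],0],
    [[0,0,0],0],
  ],
  grip=1,
)

```text
time: 9.2
position: [0.4616, 0.0613, 0.0046]
tool_rot: [3.131, 0.256, 0.0]
ft_force: [-0.1, -0.2, -0.4]
grip_width: 0.428
```

```bash
python3 - <<'E'
from h import *
d=eyes.get_image("scene");im=d["pixels"]
cv2.imwrite("pics/s2.png",cv2.resize(im[110:310,180:420],None,fx=3,fy=3,interpolation=cv2.INTER_CUBIC))
E
```

```text
(no output)
```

View pics/s2.png

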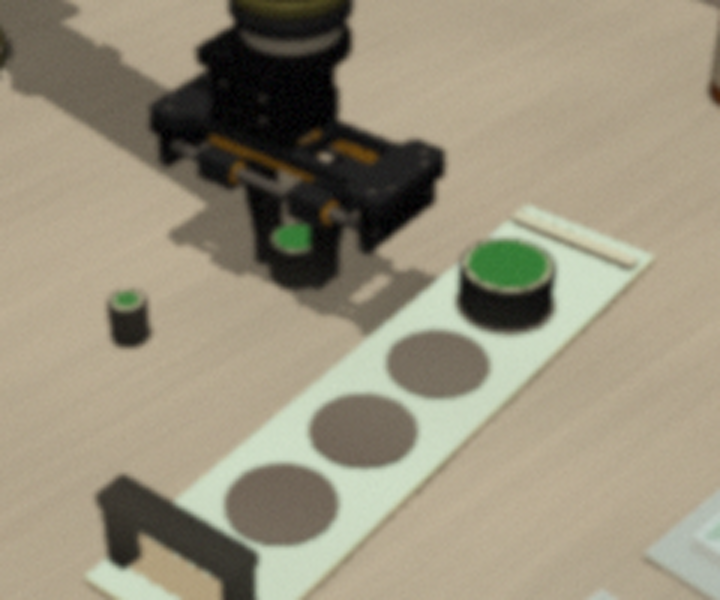

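The 62 mm cell stands on the far pad at crop position (508,285), and the 38 mm cell is gripped. I'll carry it to the second pad from the arch.

>>> carry_out(
  motion=[
    [[0,0,0.01],0],
    [[0,0,0.035],0],
    [[0,0,0.065],0],
    [[0.008,-0.004,0.09],0],
    [[0.025,-0.014,0.1],0],
    [[0.055,-0.031,0.1],0],
    [[0.085,-0.047,0.1],0],
    [[0.115,-0.064,0.1],0],
    [[0.14,-0.078,0.1],0],
    [[0.15,-0.0835,0.09],0],
    [[0.152,-0.0845,0.07],0],
    [[0.152,-0.0845,0.045],0],
    [[0.152,-0.0845,0.027],0],
    [[0.152,-0.0845,0.018],0],
    [[0.152,-0.0845,0.014],0],
    [[0.152,-0.0845,0.012],0],
    [[0.152,-0.0845,0.011],0],
    [[0.152,-0.0845,0.01],0],
    [[0.152,-0.0845,0.01],0],
    [[0.152,-0.0845,0.01],0],
  ],
)

```text
time: 11.25
position: [0.6139, -0.0231, 0.015]
tool_rot: [-3.131, -0.256, -0.001]
ft_force: [-0.7, -0.1, -0.3]
grip_width: 0.429
```

>>> carry_out(
  motion=[
    [[0,0,0],0],
    [[0,0,0],0],
    [[0,0,0],0],
    [[0,0,0],0],
    [[0,0,0],0],
    [[0,0,0.01],0],
    [[0,0,0.03],0],
    [[0,0,0.06],0],
    [[-0.01,-0.002,0.085],0],
    [[-0.03,-0.007,0.095],0],
    [[-0.065,-0.015,0.095],0],
    [[-0.1,-0.023,0.095],0],
    [[-0.135,-0.031,0.095],0],
    [[-0.163,-0.037,0.095],0],
    [[-0.177,-0.0406,0.095],0],
    [[-0.177,-0.0406,0.095],0],
    [[-0.177,-0.0406,0.095],0],
    [[-0.177,-0.0406,0.095],0],
  ],
  grip=-1,
)

```text
time: 13.05
position: [0.4378, -0.0636, 0.1101]
tool_rot: [3.131, 0.256, 0.002]
ft_force: [0.7, -0.8, -0.0]
grip_width: 1.002
```

>>> carry_out(
  motion=[
    [[0,0,-0.02],0],
    [[0,0,-0.05],0],
    [[0,0,-0.075],0],
    [[0,0,-0.09],0],
    [[0,0,-0.1],0],
    [[0,0,-0.105],0],
    [[0,0,-0.105],0],
    [[0,0,-0.105],0],
  ],
)

```text
time: 13.85
position: [0.4374, -0.0638, 0.0052]
tool_rot: [3.131, 0.256, 0.002]
ft_force: [0.0, 0.1, 0.0]
grip_width: 0.995
```

>>> carry_out(
  motion=[
    [[0,0,0],0],
    [[0,0,0],0],
    [[0,0,0],0],
    [[0,0,0],0],
    [[0,0,0],0],
    [[0,0,0],0],
    [[0,0,0],0],
    [[0,0,0],0],
    [[0,0,0],0],
    [[0,0,0],0],
    [[0,0,0],0],
    [[0,0,0],0],
  ],
  grip=1,
)

```text
time: 15.05
position: [0.4366, -0.0638, 0.0046]
tool_rot: [3.131, 0.256, 0.0]
ft_force: [-0.7, -0.6, 0.5]
grip_width: 0.294
```

```bash
python3 - <<'E'
from h import *
d=eyes.get_image("scene");im=d["pixels"]
cv2.imwrite("pics/s3.png",cv2.resize(im[110:330,140:420],None,fx=2.7,fy=2.7,interpolation=cv2.INTER_CUBIC))
E
```

```text
(no output)
```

View pics/s3.png

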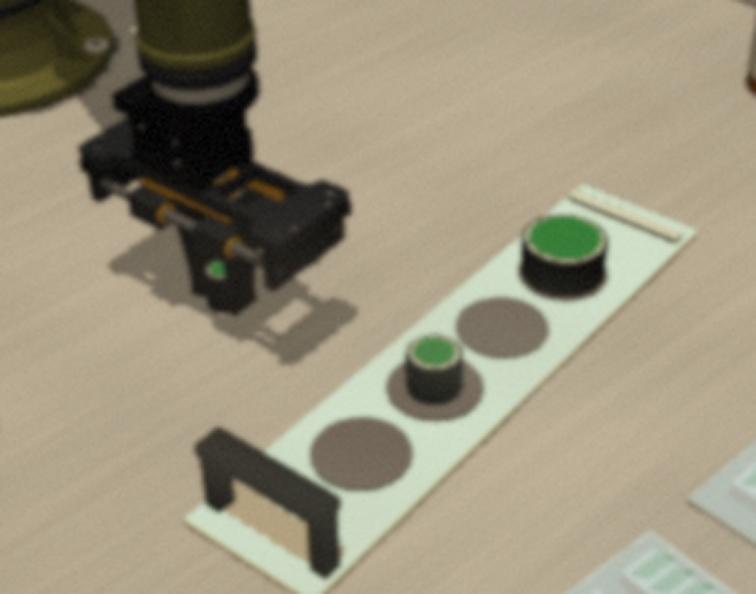

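The crop shows the 38 mm cell on pad 2 at (434,370), well centred, and the 26 mm cell in the jaws. I'll carry it to the pad beside the arch.

>>> carry_out(
  motion=[
    [[0,0,0.01],0],
    [[0,0,0.035],0],
    [[0,0,0.065],0],
    [[0.01,-0.002,0.09],0],
    [[0.035,-0.007,0.1],0],
    [[0.07,-0.013,0.1],0],
    [[0.105,-0.02,0.1],0],
    [[0.14,-0.027,0.1],0],
    [[0.172,-0.033,0.1],0],
    [[0.187,-0.0355,0.09],0],
    [[0.1895,-0.036,0.07],0],
    [[0.1895,-0.036,0.045],0],
    [[0.1895,-0.036,0.027],0],
    [[0.1895,-0.036,0.018],0],
    [[0.1895,-0.036,0.014],0],
    [[0.1895,-0.036,0.012],0],
    [[0.1895,-0.036,0.011],0],
    [[0.1895,-0.036,0.01],0],
    [[0.1895,-0.036,0.01],0],
    [[0.1895,-0.036,0.01],0],
  ],
)

```text
time: 17.1
position: [0.6263, -0.0997, 0.015]
tool_rot: [3.131, 0.256, 0.001]
ft_force: [-0.2, 0.3, -0.1]
grip_width: 0.295
```

>>> carry_out(
  motion=[
    [[0,0,0],0],
    [[0,0,0],0],
    [[0,0,0],0],
    [[0,0,0],0],
    [[0,0,0],0],
    [[0,0,0.01],0],
    [[0,0,0.03],0],
    [[0,0,0.06],0],
    [[-0.01,-0.009,0.085],0],
    [[-0.03,-0.027,0.095],0],
    [[-0.06,-0.053,0.095],0],
    [[-0.09,-0.08,0.095],0],
    [[-0.12,-0.106,0.095],0],
    [[-0.15,-0.133,0.095],0],
    [[-0.18,-0.159,0.095],0],
    [[-0.197,-0.174,0.095],0],
    [[-0.2008,-0.1775,0.095],0],
    [[-0.2008,-0.1775,0.095],0],
    [[-0.2008,-0.1775,0.095],0],
    [[-0.2008,-0.1775,0.095],0],
  ],
  grip=-1,
)

```text
time: 19.1
position: [0.4266, -0.276, 0.1096]
tool_rot: [3.131, 0.26, 0.0]
ft_force: [-0.2, 0.2, 0.3]
grip_width: 0.998
```

>>> carry_out(
  motion=[
    [[0,0,-0.02],0],
    [[0,0,-0.05],0],
    [[0,0,-0.075],0],
    [[0,0,-0.09],0],
    [[0,0,-0.1],0],
    [[0,0,-0.105],0],
    [[0,0,-0.105],0],
    [[0,0,-0.105],0],
  ],
)

```text
time: 19.9
position: [0.426, -0.2777, 0.0054]
tool_rot: [3.13, 0.256, 0.002]
ft_force: [0.4, -1.7, 0.1]
grip_width: 1.0
```

>>> carry_out(
  motion=[
    [[0,0,0],0],
    [[0,0,0],0],
    [[0,0,0],0],
    [[0,0,0],0],
    [[0,0,0],0],
    [[0,0,0],0],
    [[0,0,0],0],
    [[0,0,0],0],
    [[0,0,0],0],
  ],
  grip=1,
)

```text
time: 20.8
position: [0.4254, -0.2773, 0.0047]
tool_rot: [3.131, 0.256, 0.0]
ft_force: [-0.6, 0.3, 1.0]
grip_width: 0.572
```

```bash
python3 - <<'E'
from h import *
d=eyes.get_image("scene");im=d["pixels"]
cv2.imwrite("pics/s4.png",cv2.resize(im[110:330,70:420],None,fx=2.2,fy=2.2,interpolation=cv2.INTER_CUBIC))
E
```

```text
(no output)
```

View pics/s4.png

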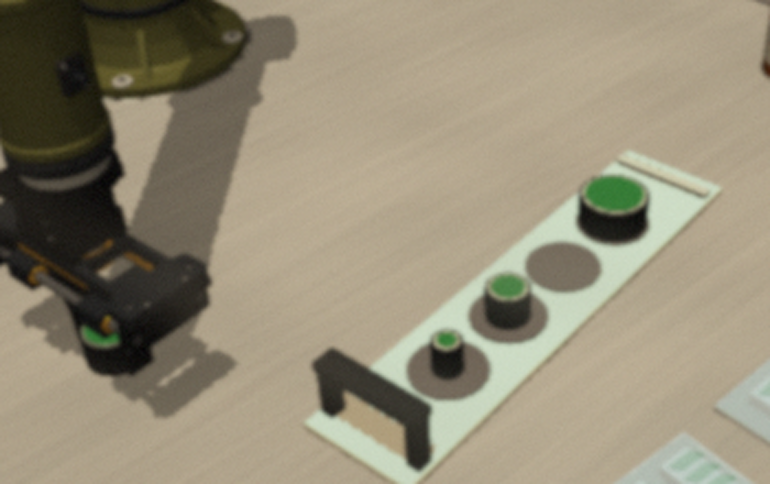

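The crop shows the 26 mm cell on the arch pad at (447,355), 38 mm on pad 2 and 62 mm on the far pad, with the 50 mm cell in the jaws. I'll carry it to the remaining third pad.

>>> carry_out(
  motion=[
    [[0,0,0.01],0],
    [[0,0,0.035],0],
    [[0,0,0.065],0],
    [[0.005,0.009,0.09],0],
    [[0.015,0.028,0.1],0],
    [[0.034,0.064,0.1],0],
    [[0.053,0.1,0.1],0],
    [[0.072,0.136,0.1],0],
    [[0.091,0.172,0.1],0],
    [[0.11,0.207,0.1],0],
    [[0.129,0.243,0.1],0],
    [[0.148,0.279,0.1],0],
    [[0.164,0.309,0.1],0],
    [[0.173,0.326,0.1],0],
    [[0.1757,0.3311,0.1],0],
    [[0.1757,0.3311,0.1],0],
    [[0.1757,0.3311,0.1],0],
  ],
)

```text
time: 22.55
position: [0.6003, 0.0511, 0.1046]
tool_rot: [3.13, 0.251, -0.001]
ft_force: [-0.1, -0.5, -1.7]
grip_width: 0.573
```

>>> carry_out(
  motion=[
    [[0,0,-0.01],0],
    [[0,0,-0.03],0],
    [[0,0,-0.055],0],
    [[0,0,-0.073],0],
    [[0,0,-0.082],0],
    [[0,0,-0.086],0],
    [[0,0,-0.088],0],
    [[0,0,-0.089],0],
    [[0,0,-0.09],0],
    [[0,0,-0.09],0],
    [[0,0,-0.09],0],
  ],
)

```text
time: 23.65
position: [0.6013, 0.054, 0.015]
tool_rot: [-3.131, -0.256, -0.001]
ft_force: [-1.0, -0.2, -2.4]
grip_width: 0.57
```

>>> carry_out(
  motion=[
    [[0,0,0],0],
    [[0,0,0],0],
    [[0,0,0],0],
    [[0,0,0],0],
    [[0,0,0],0],
    [[0,0,0.01],0],
    [[0,0,0.03],0],
    [[0,0,0.06],0],
    [[-0.01,0,0.09],0],
    [[-0.03,-0.02,0.11],0],
    [[-0.05,-0.06,0.13],0],
    [[-0.07,-0.1,0.13],0],
    [[-0.09,-0.14,0.13],0],
    [[-0.11,-0.18,0.13],0],
    [[-0.13,-0.22,0.13],0],
    [[-0.15,-0.26,0.13],0],
    [[-0.165,-0.29,0.13],0],
    [[-0.175,-0.31,0.13],0],
    [[-0.175,-0.31,0.13],0],
    [[-0.175,-0.31,0.13],0],
  ],
  grip=-1,
)

```text
time: 25.65
position: [0.4261, -0.2561, 0.1451]
tool_rot: [-3.131, -0.254, -0.002]
ft_force: [0.7, 0.8, -0.1]
grip_width: 0.999
```

```bash
cat > fin.py <<'E'
from h import *
for n in("scene","top"):
    d=eyes.get_image(n);im=d["pixels"];cv2.imwrite(f"pics/{n}9.png",im)
    b,g,r=[im[...,i].astype(int) for i in range(3)]
    # glass: saturated green; outlines of glass on the cells' top plane
    m=((g-r>20)&(g-b>20)) if n=="top" else ((g>1.5*r)&(g>1.5*b))
    for c,a in blobs(m,15,1500):
        xy,ax=circ(d,c,.04)
        p=min(PADS,key=lambda p:np.hypot(*(xy-p)))
        if np.hypot(*(xy-p))<.02: print(n,np.round(xy,4),np.round(ax,1),"pad",PADS.index(p)+1,"off mm",np.round((xy-p)*1000,1))
t=cv2.imread("pics/top9.png")[120:240,140:390];s=cv2.imread("pics/scene9.png")[165:345,190:420]
cv2.imwrite("pics/f.png",np.vstack([cv2.resize(t,(600,288)),cv2.resize(s,(400,312))] if 0 else [cv2.resize(t,(600,288)),cv2.resize(s[:144],(600,312))]))
E
python3 fin.py
```

```text
scene [ 0.6259 -0.0991] [ 9.3 11.4] pad 1 off mm [-0.6  0.5]
scene [ 0.6134 -0.0228] [19.1 20.5] pad 2 off mm [-0.7  0.3]
scene [0.6007 0.0547] [32.4 33.6] pad 3 off mm [-0.7  0.8]
scene [0.5879 0.1317] [43.4 47.1] pad 4 off mm [-0.9  1.3]
top [0.5878 0.1316] [48.  48.6] pad 4 off mm [-1.   1.2]
top [0.6008 0.0541] [36.2 36.3] pad 3 off mm [-0.6  0.2]
top [ 0.6132 -0.0232] [24.1 24.3] pad 2 off mm [-0.9 -0.1]
top [ 0.626 -0.1  ] [11.2 12.9] pad 1 off mm [-0.5 -0.4]
```

View pics/f.png

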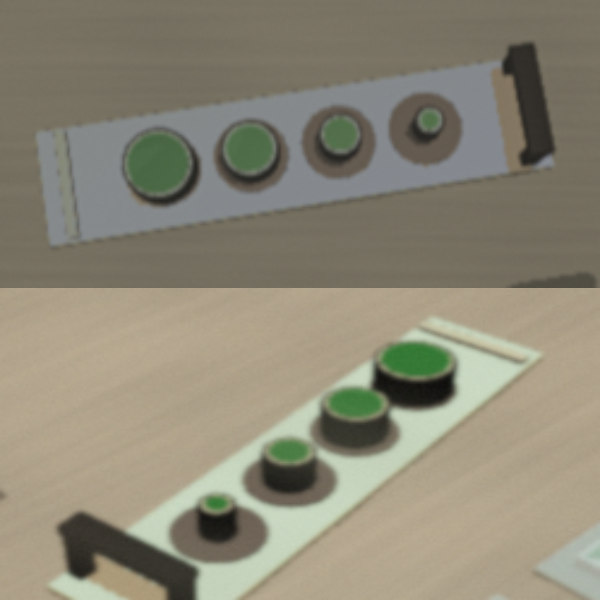

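The picture shows all four cells upright and in order, from the smallest by the arch to the largest at the far end. They are 1.6 mm or less off centre in both views, and the gripper is clear.

```bash
python3 -c "
from bench import ticket
print(ticket.close_job())"
```

```text
the job is handed in; nothing more can be done
None
```

All four lens cells stand upright on the tray pads: 26 mm next to the arch, then 38, 50 and 62 mm farthest away. They are released, the gripper is clear, and the job was handed in after about 26 s of robot time.

- **Centring:** in the final check, both cameras put every cell within about 1.6 mm of its pad centre. The 62 mm cell was the farthest off; the other three were within about 1.1 mm. That is inside the 2 mm calibration, so I made no corrections.
- **Forces:** readings at the end of each move stayed under 3 N.
- **Failed check:** an early script check did not find the placed 62 mm cell. A picture then showed it standing on its pad, and the final check with a stricter colour mask found it in both views.

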